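# Load the film conditioning unit and start it

### The arm

A 6-joint arm with a two-finger parallel gripper is mounted at the origin on the work surface. World frame = base frame: x ahead of the robot, y to its left, z up, the work surface at z = 0. Lengths are in m, angles in rad, forces in N, time in s.
With the tool pointing down it reaches from about 0.425 to 0.95 m from the base axis. Payload 3.5 kg.
Tool frame: the origin (TCP) lies at the very end of the fingers, on their centre line; the grasp point (between the pads) lies ctrl.grip_point_offset behind it (ctrl.grip_point_offset is the distance from the TCP to the grasp point, in m); z points along the fingers, y is the direction in which the jaws open and shut (so a half turn about z gives the same grasp; the last joint's range is limited). The gripper opens to 85 mm and grips with 20 to 120 N. Pads are 22 mm wide; open, the fingers measure 114 mm over their backs; the gripper's body (76 mm by 85 mm) begins 54 mm behind the grasp point. The pads swing forward as they close: fully open they stand 13 mm farther back than shut.
Start: joints at [-1.422, 0.286, 1.577, -0, 1.279, -0.15], TCP at [0.199, -0.645, 0.231] pointing down, gripper open.
Joint ranges: [-2.77, 2.77], [-0.9, 2.22], [0.21, 2.48], [-1.53, 4.67], [0.24, 2.81], [-2.84, 2.84]. Speed limits (rad/s): [2.79, 2.79, 3.14, 3.14, 3.14, 3.14].

### API

Orientations are given as a unit quaternion [x, y, z, w].
In Python, from plant import ctrl gives the robot as it stands.
- The arm moves only by the tool servo_tool, never from a script. Its argument "increments" is a list of rows, each a list of 5 numbers: the opening, from 0 (shut) to 1 (fully open), then the shift along the world's x, y, z in units of 40 mm (1.0 is 40 mm), then the turn about the world's z in units of 5 degrees (1.0 is 5 degrees). A call has exactly 10 rows; each row is the pose to reach, as a shift and turn from the pose measured when the call began; what a row does not reach only later rows make up. A row lasts 1/12 s, in which the tool goes at most 41.7 mm and 7.16 degrees, less where a joint would pass 70% of its speed; a pose out of reach is approached as far as the arm can. A call with a gripper value outside its range is refused whole. The fingers move at their own pace and stop on an object; "grip_force" is the grip in N (left out, the last holds). Time passes only in rows, so rows that repeat a pose let the fingers close, or fill a call up. It gives the time, the measured TCP pose, the force and the opening at its end, in the units of the state.
- ctrl.get_state(): the state, without advancing time (a new reading comes with each control period).
- ctrl.read_camera(name): name is "scene" or "top" or "wrist"; returns a dict with "frame" (400x640x3 uint8, red, green, blue), "K" (3x3 intrinsics, pixels), "distortion" ([k1, k2, p1, p2, k3] as OpenCV has them; the pictures are not rectified), "extrinsics" (4x4, takes a point from camera to world coordinates). Camera axes: x right, y down, z forward; pixel columns grow to the right and rows downward; lengths in m; the calibration is good to about 2 mm. A picture is of the moment at which its call begins. There is no depth.
- ctrl.sign_off(): hands the job in, once; it reports no verdict.
Trained networks look in a picture, given as the dict that the camera call returned (one of the last four; its "shot" number tells which), for a name from the list of things; names that differ only in an ending like _2 or _b are one class to them, and where a whole thing is asked for, a point or a joint stands for the part that bears it (a point fixed in the world has none). Each returns a list of dicts, best first, with "conf" (0 to 1); they miss things now and then, are a little off and sometimes report something else, mostly with a low value. They report only what shows in the picture. A call takes as long as a camera call. They do not tell look-alikes from the thing itself.
- ctrl.masks_of(picture, query): "region" (400x640 bool, what is visible of it) and "extent" ([left, top, right, bottom] in pixels, round what is visible of it).
- ctrl.landmark_of(picture, query): "centre" ([row, column] in pixels: a listed point, or the origin of a listed thing).
The state is a dict: "time": time; "qpos": joint angles; "dq": joint speeds; "joint_efforts": joint torques, N m; "eef_pos": TCP position; "tcp_rot": TCP orientation; "contact_force": force on the tool from outside, world axes, zero at the start; "wrist_torque": the same for the moment, N m; "opening": opening from 0.0 (shut) to 1.0 (fully open).
Only numpy, scipy, OpenCV 4.12 (cv2) and the standard library are available. Lean on these libraries where they do the work, as an engineer would, in place of code of your own. Each camera call takes 0.05 s, during which the arm holds its last target. There are 200 camera calls.

### The job

The film conditioning unit is still running: turn its dial to the white mark (standby), then pull its tray out to the stop and lay every film cassette that is on the bench flat in a pocket of its own, rib up. Push the tray fully home and then turn the dial to the green mark to start the run. Keep the dial at white for as long as the tray is out, and leave the other things on the bench undisturbed.

Things in the scene. Friction and masses are not known exactly. Their poses are not given: they have to be found in the camera images.
- unit: film conditioning unit, low white and grey box fixed to the bench, 260 mm wide (y), 250 mm deep (x); deck 100 mm above the bench; grey blower housing 150 mm high from 150 mm behind the front face. Origin: on the bench below the middle of the front face; x points from the front into the unit, y lateral, z up. The tray comes out along its -x, towards the robot's right
- tray (a joint): how far the tray is pulled out (m): 0 fully home, 0.175 at its stop. About 2 N of friction, no spring; it stays where left
- tray_handle (a point): middle of the tray's steel bar handle: round bar about 10 mm thick, 120 mm long along the unit's y, 35 mm in front of the grey tray front, 75 mm above the bench. The tray front is 12 mm thick and reaches 96 mm above the bench. Moves with the tray; axes as unit
- tray_in (a point): middle of the tray's floor, on its upper face, 34 mm above the bench; moves with the tray; axes as unit. Two by two pockets, 84 mm apart along x and 110 mm along y. With the tray at its stop all four lie outside the unit. The unit's roof leaves 8 mm above a cassette lying flat
- pocket0 (a point): centre of the floor of a tray pocket (front row, +y column). It moves with the tray; axes as unit. Each pocket is 80 mm (x) by 106 mm (y), its walls 20 mm high above the floor; a cassette fits flat with its long side along y
- pocket1 (a point): centre of the floor of a tray pocket (front row, -y column). It moves with the tray; axes as unit. Each pocket is 80 mm (x) by 106 mm (y), its walls 20 mm high above the floor; a cassette fits flat with its long side along y
- pocket2 (a point): centre of the floor of a tray pocket (rear row, +y column). It moves with the tray; axes as unit. Each pocket is 80 mm (x) by 106 mm (y), its walls 20 mm high above the floor; a cassette fits flat with its long side along y
- pocket3 (a point): centre of the floor of a tray pocket (rear row, -y column). It moves with the tray; axes as unit. Each pocket is 80 mm (x) by 106 mm (y), its walls 20 mm high above the floor; a cassette fits flat with its long side along y
- dial (a joint): angle of the mode dial (rad), growing clockwise seen from above; it clicks into three detents: 0 at the white mark (standby), 0.65 at the yellow mark (slow run), 1.30 at the green mark (full run). Left near a detent it snaps into it; crossing from one to the next takes about 0.1 N m
- dial_grip (a point): on the dial's axis at grip height, 131 mm above the bench (31 mm above the deck). Grey disc, 54 mm diameter, 9 mm high, on the deck, with an upright grip bar 48 mm long along this point's x, 16 mm wide along its y, up to 39 mm above the deck; a red line on top marks the pointer end (+x). Turns with the dial about the vertical; z up
- film_a: clear film cassette, two black reels inside, blue finger rib on top. Shell 66 (its x) by 92 (its y) by 22 mm high; rib 50 mm long along x, 18 mm wide, from 22 to 48 mm above the underside. Origin: centre of the underside; z up. 0.15 to 0.27 kg. Starts on the bench, rib up. Two to four of the four are there; None if absent
- film_b: clear film cassette, two black reels inside, blue finger rib on top. Shell 66 (its x) by 92 (its y) by 22 mm high; rib 50 mm long along x, 18 mm wide, from 22 to 48 mm above the underside. Origin: centre of the underside; z up. 0.15 to 0.27 kg. Starts on the bench, rib up. Two to four of the four are there; None if absent
- film_c: clear film cassette, two black reels inside, blue finger rib on top. Shell 66 (its x) by 92 (its y) by 22 mm high; rib 50 mm long along x, 18 mm wide, from 22 to 48 mm above the underside. Origin: centre of the underside; z up. 0.15 to 0.27 kg. Starts on the bench, rib up. Two to four of the four are there; None if absent
- film_d: clear film cassette, two black reels inside, blue finger rib on top. Shell 66 (its x) by 92 (its y) by 22 mm high; rib 50 mm long along x, 18 mm wide, from 22 to 48 mm above the underside. Origin: centre of the underside; z up. 0.15 to 0.27 kg. Starts on the bench, rib up. Two to four of the four are there; None if absent
- lens_module: bystander: open reader lens module, matte grey, 85 x 110 mm base, 75 mm high, loose. Origin: centre of the underside
- tube_holder: bystander: chrome light tube holder with a glass tube, 220 x 44 mm, 56 mm high, loose. Origin: centre of the underside, x along it
- roller: bystander: black rubber drive belt roller standing upright, 48 mm diameter, 57 mm high, loose. Origin: centre of the underside. Beyond the cassettes and beside the roller, outside the work area, stands an orange toolbox, fixed, 140 x 250 mm and 145 mm high
There are look-alikes about, which are no part of the job. Leave any brown or orange look-alike of the film_d alone.

How it is judged:
On the way, in this order (a step that is already met when the one before it is completed fails the run):
1. the dial is at the white mark (standby), with the tray still home (value of joint dial between -0.12 and 0.12 rad and value of joint tray below 0.02 m), for 0.2 s.
2. the tray is pulled out to its stop (value of joint tray above 0.168 m and value of joint dial between -0.12 and 0.12 rad), for 0.2 s.
3. every cassette lies flat in a tray pocket and is let go, with the tray out (z of film_a in the frame of tray_in between -0.006 and 0.006 m and x of film_a in the frame of tray_in between -0.084 and 0.084 m and y of film_a in the frame of tray_in between -0.108 and 0.108 m and angle between each of film_a, film_b, film_c, film_d's own z axis and vertical below 0.12 rad and contact force between the fingers and film_a below 0.5 N and z of film_b in the frame of tray_in between -0.006 and 0.006 m and x of film_b in the frame of tray_in between -0.084 and 0.084 m and y of film_b in the frame of tray_in between -0.108 and 0.108 m and contact force between the fingers and film_b below 0.5 N and z of film_c in the frame of tray_in between -0.006 and 0.006 m and x of film_c in the frame of tray_in between -0.084 and 0.084 m and y of film_c in the frame of tray_in between -0.108 and 0.108 m and contact force between the fingers and film_c below 0.5 N and z of film_d in the frame of tray_in between -0.006 and 0.006 m and x of film_d in the frame of tray_in between -0.084 and 0.084 m and y of film_d in the frame of tray_in between -0.108 and 0.108 m and contact force between the fingers and film_d below 0.5 N and value of joint tray above 0.12 m and value of joint dial between -0.12 and 0.12 rad), for 0.2 s.
4. the tray is pushed fully home with every cassette in it (z of film_a in the frame of tray_in between -0.006 and 0.006 m and x of film_a in the frame of tray_in between -0.084 and 0.084 m and y of film_a in the frame of tray_in between -0.108 and 0.108 m and angle between each of film_a, film_b, film_c, film_d's own z axis and vertical below 0.12 rad and contact force between the fingers and film_a below 0.5 N and z of film_b in the frame of tray_in between -0.006 and 0.006 m and x of film_b in the frame of tray_in between -0.084 and 0.084 m and y of film_b in the frame of tray_in between -0.108 and 0.108 m and contact force between the fingers and film_b below 0.5 N and z of film_c in the frame of tray_in between -0.006 and 0.006 m and x of film_c in the frame of tray_in between -0.084 and 0.084 m and y of film_c in the frame of tray_in between -0.108 and 0.108 m and contact force between the fingers and film_c below 0.5 N and z of film_d in the frame of tray_in between -0.006 and 0.006 m and x of film_d in the frame of tray_in between -0.084 and 0.084 m and y of film_d in the frame of tray_in between -0.108 and 0.108 m and contact force between the fingers and film_d below 0.5 N and value of joint tray below 0.006 m and value of joint dial between -0.12 and 0.12 rad), for 0.2 s.
5. the dial is at the green mark with the tray home (value of joint dial between 1.18 and 1.42 rad and value of joint tray below 0.006 m), for 0.2 s.
At the end, for the whole second after the job is handed in: every cassette present lies flat (within 7 degrees, underside within 6 mm of the tray floor) in a pocket of the tray; the tray is home to within 6 mm; the dial is within 0.12 rad of the green mark; all at rest (all of step 5 and z of film_a in the frame of tray_in between -0.006 and 0.006 m and x of film_a in the frame of tray_in between -0.084 and 0.084 m and y of film_a in the frame of tray_in between -0.108 and 0.108 m and angle between each of film_a, film_b, film_c, film_d's own z axis and vertical below 0.12 rad and contact force between the fingers and film_a below 0.5 N and z of film_b in the frame of tray_in between -0.006 and 0.006 m and x of film_b in the frame of tray_in between -0.084 and 0.084 m and y of film_b in the frame of tray_in between -0.108 and 0.108 m and contact force between the fingers and film_b below 0.5 N and z of film_c in the frame of tray_in between -0.006 and 0.006 m and x of film_c in the frame of tray_in between -0.084 and 0.084 m and y of film_c in the frame of tray_in between -0.108 and 0.108 m and contact force between the fingers and film_c below 0.5 N and z of film_d in the frame of tray_in between -0.006 and 0.006 m and x of film_d in the frame of tray_in between -0.084 and 0.084 m and y of film_d in the frame of tray_in between -0.108 and 0.108 m and contact force between the fingers and film_d below 0.5 N and linear speed of each of film_a, film_b, film_c, film_d below 0.02 m/s); the robot touches nothing.
It fails at once if the tray is out by more than 20 mm while the dial is more than 0.3 rad from the white mark (value of joint tray above 0.02 m and value of joint dial above 0.3 rad).
It fails at once if the lens module is shifted by more than 30 mm or knocked over (distance of lens_module from where it was at the start of the episode above 0.03 m or angle between lens_module's own z axis and vertical above 0.5 rad).
It fails at once if the tube holder is shifted by more than 30 mm or knocked over (distance of tube_holder from where it was at the start of the episode above 0.03 m or angle between tube_holder's own z axis and vertical above 0.5 rad).
It fails at once if the roller is shifted by more than 30 mm or knocked over (distance of roller from where it was at the start of the episode above 0.03 m or angle between roller's own z axis and vertical above 0.5 rad).
Of film_a, film_b, film_c, film_d only 2 to 4 are there at a start; the rules pass over those that are not, and their reading is None.
At some moment in a run one of film_a, film_b, film_c, film_d may be knocked a few centimetres aside while the robot is not near it.
It also fails if it takes over 210 s, if anything falls off the work surface, if the arm or the gripper's body presses on something with over 40 N, if the wrist force passes 120 N, or if a joint passes its speed limit or range.

## Working session

There is one attempt and no reset: what is moved stays moved. The work goes in short steps, Python scripts to look and compute and a tool call to move; the robot and the scene stay as the last step left them, time stands still between calls to the robot, and variables do not carry over. Pictures are saved under pics/ and viewed, about 12 in all and at most 16, crops included, and the job is handed in when it is done.

Besides the shell and the picture viewer there is one more tool, called by a JSON object that holds its "method" and its "body", one argument or row to a line. servo_tool: Moves the arm, as the interface text tells. Its arguments: {"type":"object","properties":{"increments":{"type":"array"},"grip_force":{"type":"number"}},"required":["increments"]}

```bash
mkdir -p pics; ls; cat > h.py <<'E'
import numpy as np, cv2, sys
sys.path.insert(0,'.')
from plant import ctrl
def ray(p,rc):
    u=cv2.undistortPoints(np.array([[[rc[1],rc[0]]]],float),p['K'],np.array(p['distortion'],float))[0,0]
    E=np.array(p['extrinsics']);return E[:3,3],E[:3,:3]@np.array([u[0],u[1],1.])
def at(p,rc,z):
    o,d=ray(p,rc);return o+d*(z-o[2])/d[2]
def proj(p,X):
    E=np.linalg.inv(np.array(p['extrinsics']));
    r,_=cv2.Rodrigues(E[:3,:3]);q,_=cv2.projectPoints(np.array(X,float).reshape(-1,1,3),r,E[:3,3],np.array(p['K'],float),np.array(p['distortion'],float));return q[:,0]
def save(p,n,crop=None,s=1):
    f=p['frame'][:,:,::-1]
    if crop: l,t,r,b=crop;f=f[t:b,l:r]
    cv2.imwrite('pics/'+n,cv2.resize(f,None,fx=s,fy=s,interpolation=cv2.INTER_CUBIC))
E
python3 - <<'E'
from h import *
s=ctrl.get_state();print(s,ctrl.grip_point_offset)
for n in('top','scene'):
    p=ctrl.read_camera(n);save(p,n+'0.png')
    E=np.array(p['extrinsics']);print(n,E.round(3).tolist())
    for q,z in(('film_a',0),('dial_grip',.131),('tray_handle',.075),('tray_in',.034),('unit',0),('lens_module',0),('tube_holder',0),('roller',0),('pocket0',.034)):
        for d in ctrl.landmark_of(p,q):print(n,q,round(d['conf'],2),np.round(d['centre'],1),at(p,d['centre'],z).round(3))
E
```

```text
pics
{'time': 0.0, 'qpos': array([-1.42201628e+00,  2.87211380e-01,  1.57816283e+00, -7.99184741e-06,
        1.27860769e+00, -1.50011310e-01]), 'dq': array([-0.00155434, -0.00131716,  0.00023172, -0.00020536,  0.0011324 ,
       -0.00149916]), 'joint_efforts': array([ 8.42873214e-04, -4.05981946e+01, -2.92624158e+01, -1.05967965e-04,
        5.72849429e-03, -1.33221383e-05]), 'eef_pos': array([ 0.19861777, -0.64443327,  0.22992437]), 'tcp_rot': array([ 9.88860329e-01,  1.48841605e-01, -3.08973190e-06, -1.19462469e-03]), 'contact_force': array([-0.52701839,  0.14401672, -1.37172524]), 'wrist_torque': array([ 0.03728833, -0.06682324,  0.00770995]), 'opening': 0.9990480210639895} 0.0187
top [[-0.021, -0.989, 0.147, 0.396], [-1.0, 0.023, 0.011, -0.022], [-0.014, -0.147, -0.989, 1.1], [0.0, 0.0, 0.0, 1.0]]
top film_a 0.93 [177.9 367.6] [ 0.606 -0.151  0.   ]
top film_a 0.77 [275.9 396.5] [ 0.316 -0.224  0.   ]
top film_a 0.75 [239.  364.9] [ 0.424 -0.136  0.   ]
top dial_grip 0.72 [220.1 192.3] [0.479 0.328 0.131]
top tray_handle 0.61 [194.5 241.8] [0.553 0.209 0.075]
top tray_handle 0.1
[... 557 characters left out ...]
4 [195.2 257.9] [ 0.449 -0.276 -0.   ]
scene film_a 0.8 [173.1 280.6] [ 0.303 -0.244 -0.   ]
scene film_a 0.56 [230.1 275.5] [ 0.596 -0.152  0.   ]
scene film_a 0.42 [206.4 436.7] [0.321 0.35  0.   ]
scene dial_grip 0.48 [205.1 434.5] [0.473 0.331 0.131]
scene tray_handle 0.93 [230.4 389.7] [0.565 0.213 0.075]
scene unit 0.98 [244.8 401.2] [0.542 0.256 0.   ]
scene lens_module 0.6 [278.1 300.3] [ 0.761 -0.01   0.   ]
scene tube_holder 0.97 [200.1 200.1] [ 0.534 -0.461  0.   ]
scene tube_holder 0.26 [207.4 435.9] [0.328 0.347 0.   ]
scene roller 0.64 [267.2 260.4] [ 0.756 -0.138  0.   ]
scene roller 0.43 [198.7 199.6] [ 0.528 -0.466  0.   ]
scene pocket0 0.97 [230.7 418.5] [0.498 0.3   0.034]
```

```bash
python3 - <<'E'
import cv2,numpy as np
a=cv2.imread('pics/top0.png');b=cv2.imread('pics/scene0.png')
print(a.shape)
E
```

```text
(400, 640, 3)
```

View pics/top0.png

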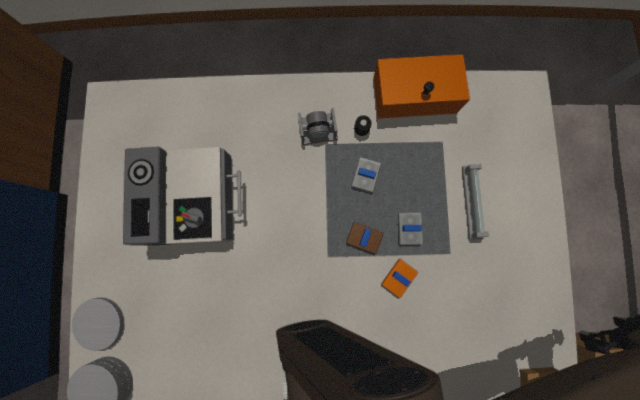

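View pics/scene0.png

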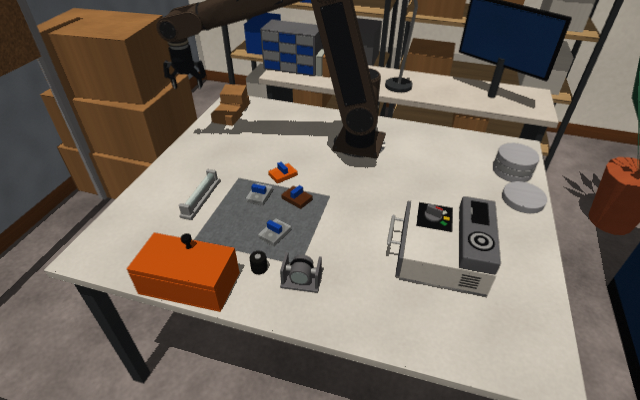

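Top view: clear cassettes at (col,row) (367,175) and (411,228). Look-alikes are brown at (365,238) and orange at (400,277). The scene view shows the same four and no others. Next is a close crop of the cassettes and the unit.

```bash
python3 - <<'E'
from h import *
p=ctrl.read_camera('top');f=p['frame'][:,:,::-1]
a=cv2.resize(f[150:290,325:445],None,fx=4,fy=4,interpolation=cv2.INTER_CUBIC)[:520]
b=cv2.resize(f[140:255,120:250],None,fx=4,fy=4,interpolation=cv2.INTER_CUBIC)
h=min(a.shape[0],b.shape[0]);c=np.hstack([a[:h,:400],b[:h,:]])
c=np.hstack([cv2.resize(a,(360,390)),cv2.resize(b,(440,390))])
cv2.imwrite('pics/crop1.png',c)
# blue ribs
hsv=cv2.cvtColor(p['frame'],cv2.COLOR_RGB2HSV)
m=cv2.inRange(hsv,(105,120,60),(125,255,255))
m[:, :330]=0
n,l,st,ce=cv2.connectedComponentsWithStats(m)
for i in range(1,n):
    if st[i,4]<30: continue
    ys,xs=np.where(l==i);P=np.array([at(p,(y,x),.046)[:2] for y,x in zip(ys,xs)])
    r=cv2.minAreaRect((P*1000).astype(np.float32));w,v=np.linalg.eigh(np.cov(P.T))
    print(ce[i].round(1),st[i,4],P.mean(0).round(4),'axis deg',np.degrees(np.arctan2(v[1,1],v[0,1])).round(1),r)
for q in('film_a','tray_handle','dial','unit'):
    for d in ctrl.masks_of(p,q): print(q,round(d['conf'],2),d['extent'],d['region'].sum())
for q in('tray_handle','dial_grip'):
    for d in ctrl.masks_of(p,q)[:1]:
        pass
# red pointer & marks
for nm,lo,hi in(('red',(0,140,80),(8,255,255)),('yel',(22,120,100),(32,255,255)),('grn',(45,80,60),(85,255,255)),('wht',(0,0,150),(180,40,255))):
    m=cv2.inRange(hsv,lo,hi)[195:240,172:214];ys,xs=np.where(m>0)
    if len(xs):
        y,x=ys.mean()+195,xs.mean()+172;print(nm,len(xs),(round(y,1),round(x,1)),at(p,(y,x),.139 if nm=='red' else .101).round(4))
E
```

```text
[366.8 172.7] 109 [ 0.6125 -0.1443] axis deg 72.2 ((612.3711547851562, -144.2078094482422), (47.29893112182617, 19.00716209411621), 72.36335754394531)
[411.7 227.5] 107 [ 0.4521 -0.265 ] axis deg 90.0 ((452.2153625488281, -265.77691650390625), (51.33956527709961, 14.089157104492188), 88.57282257080078)
[365.2 237.3] 105 [ 0.4278 -0.1327] axis deg 157.3 ((427.9286193847656, -132.7028350830078), (16.92107391357422, 47.958763122558594), 67.89254760742188)
[401.2 278.6] 96 [ 0.3116 -0.2285] axis deg 52.7 ((312.0310974121094, -228.1162872314453), (48.743507385253906, 14.969213485717773), 51.746315002441406)
film_a 0.7 [401.3, 213.4, 425.6, 246.5] 748
film_a 0.64 [383.2, 259.9, 418.4, 298.1] 789
film_a 0.55 [355.8, 157.8, 381.1, 192.6] 709
film_a 0.55 [348.2, 219.5, 381.5, 254.6] 699
tray_handle 0.62 [223.8, 149.3, 241.0, 243.2] 1166
dial 0.76 [181.7, 211.0, 207.3, 227.4] 328
dial 0.4 [460.0, 164.3, 487.2, 240.9] 1315
unit 0.67 [119.7, 148.5, 243.3, 246.8] 10534
red 15 (np.float64(215.0), np.float64(184.7)) [0.4921 0.3457 0.139 ]
yel 30 (np.float64(218.2), np.float64(178.9)) [0.4876 0.3762 0.101 ]
grn 33 (np.float64(208.8), np.float64(182.1)) [0.513  0.3681 0.101 ]
wht 228 (np.float64(210.9), np.float64(196.2)) [0.5067 0.3286 0.101 ]
```

View pics/crop1.png

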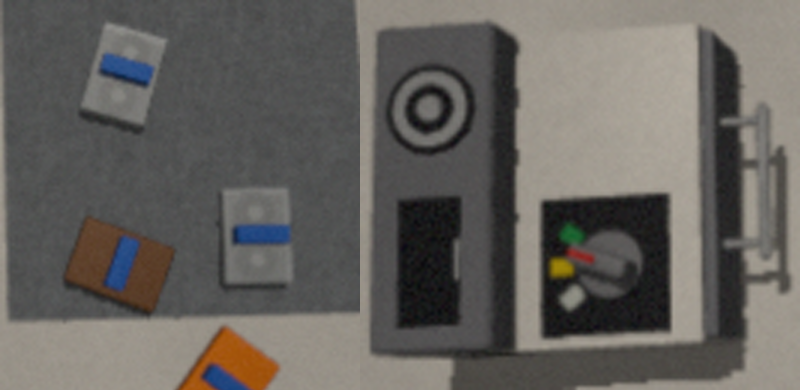

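The crop confirms it: light clear shells with reels at (367,175) and (411,228) are the real cassettes. The dial pointer is well away from white. Now I'll move over the unit for a wrist view.

{"method": "servo_tool", "body": {
  "increments": [
    [1,0.8,0.8,0.4,1.3],
    [1,1.5,1.7,0.8,2.6],
    [1,2.3,2.5,1.2,4],
    [1,3,3.4,1.6,5.3],
    [1,3.8,4.2,2,6.6],
    [1,4.5,5,2.4,8],
    [1,5.2,6,2.8,9.3],
    [1,6,7,3,10.5],
    [1,6.5,8,3,11.4],
    [1,6.8,9,3,11.4]
  ]
}}

```text
time: 2.18
eef_pos: [0.4476, -0.3339, 0.3485]
tcp_rot: [0.797, 0.604, 0.0, 0.001]
contact_force: [0.8, 0.1, -0.5]
opening: 0.999
```

{"method": "servo_tool", "body": {
  "increments": [
    [1,0,1,0,0],
    [1,0,2,0,0],
    [1,0,3,0,0],
    [1,0,4,0,0],
    [1,0,5,0,0],
    [1,0,6,0,0],
    [1,0,7,0,0],
    [1,0,8,0,0],
    [1,0,9,0,0],
    [1,0,10,0,0]
  ]
}}

```text
time: 3.02
eef_pos: [0.4471, 0.068, 0.349]
tcp_rot: [0.797, 0.604, 0.001, 0.002]
contact_force: [0.5, -0.0, -0.4]
opening: 1.001
```

{"method": "servo_tool", "body": {
  "increments": [
    [1,0,1,0,0],
    [1,0,2,0,0],
    [1,0,2.8,0,0],
    [1,0,2.8,0,0],
    [1,0,2.8,0,0],
    [1,0,2.8,0,0],
    [1,0,2.8,0,0],
    [1,0,2.8,0,0],
    [1,0,2.8,0,0],
    [1,0,2.8,0,0]
  ]
}}

```text
time: 3.85
eef_pos: [0.4472, 0.1791, 0.349]
tcp_rot: [0.798, 0.603, 0.001, 0.002]
contact_force: [0.3, -0.8, -0.0]
opening: 0.999
```

```bash
python3 - <<'E'
from h import *
p=ctrl.read_camera('wrist');save(p,'w1.png');print(np.array(p['extrinsics']).round(3).tolist())
for q,z in(('dial_grip',.131),('tray_handle',.075),('unit',0)):
    for d in ctrl.landmark_of(p,q):print(q,round(d['conf'],2),np.round(d['centre'],1),at(p,d['centre'],z).round(4))
hsv=cv2.cvtColor(p['frame'],cv2.COLOR_RGB2HSV)
for nm,lo,hi,z in(('red',(0,140,60),(8,255,255),.139),('red2',(172,140,60),(180,255,255),.139),('yel',(22,120,100),(32,255,255),.101),('grn',(45,80,60),(85,255,255),.101)):
    m=cv2.inRange(hsv,lo,hi);n,l,st,ce=cv2.connectedComponentsWithStats(m)
    for i in range(1,n):
        if st[i,4]>40:
            ys,xs=np.where(l==i);P=np.array([at(p,(y,x),z)[:2] for y,x in zip(ys,xs)]);w,v=np.linalg.eigh(np.cov(P.T))
            print(nm,st[i,4],ce[i].round(1),P.mean(0).round(4),np.degrees(np.arctan2(v[1,1],v[0,1])).round(1))
E
```

```text
[[0.962, -0.265, -0.069, 0.464], [-0.274, -0.927, -0.255, 0.244], [0.004, 0.264, -0.965, 0.492], [0.0, 0.0, 0.0, 1.0]]
dial_grip 0.64 [  2.2 317.6] [0.4883 0.3357 0.131 ]
tray_handle 0.69 [104.6 401.7] [0.5579 0.2157 0.075 ]
unit 0.6 [ 70.1 379.2] [0.5549 0.264  0.    ]
```

View pics/w1.png

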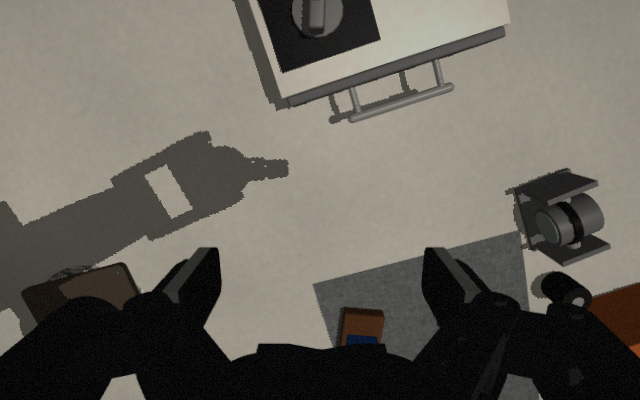

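Wrist view: the dial is at the top edge (317,10) and the handle runs from (352,119) to (452,87). I'll move on so the dial comes into view.

{"method": "servo_tool", "body": {
  "increments": [
    [1,0,0.8,0,0],
    [1,0,1.6,0,0],
    [1,0,2.2,0,0],
    [1,0,2.2,0,0],
    [1,0,2.2,0,0],
    [1,0,2.2,0,0],
    [1,0,2.2,0,0],
    [1,0,2.2,0,0],
    [1,0,2.2,0,0],
    [1,0,2.2,0,0]
  ]
}}

```text
time: 4.88
eef_pos: [0.4473, 0.2671, 0.3491]
tcp_rot: [0.798, 0.603, 0.001, 0.002]
contact_force: [-0.5, -0.6, -1.2]
opening: 1.0
```

```bash
cat > dial.py <<'E'
from h import *
n=sys.argv[1]
p=ctrl.read_camera('wrist');save(p,n)
for q,z in(('dial_grip',.131),('tray_handle',.075),('unit',0)):
    for d in ctrl.landmark_of(p,q):print(q,round(d['conf'],2),np.round(d['centre'],1),at(p,d['centre'],z).round(4))
hsv=cv2.cvtColor(p['frame'],cv2.COLOR_RGB2HSV)
for nm,lo,hi,z in(('red',(0,140,60),(8,255,255),.139),('red2',(172,140,60),(180,255,255),.139),('yel',(22,120,100),(32,255,255),.101),('grn',(45,80,60),(85,255,255),.101)):
    m=cv2.inRange(hsv,lo,hi);k,l,st,ce=cv2.connectedComponentsWithStats(m)
    for i in range(1,k):
        if st[i,4]>40:
            ys,xs=np.where(l==i);P=np.array([at(p,(y,x),z)[:2] for y,x in zip(ys,xs)]);w,v=np.linalg.eigh(np.cov(P.T))
            print(nm,st[i,4],ce[i].round(1),P.mean(0).round(4),np.degrees(np.arctan2(v[1,1],v[0,1])).round(1))
E
python3 dial.py w2.png
```

```text
dial_grip 0.66 [ 96.5 341.5] [0.4875 0.3322 0.131 ]
tray_handle 0.77 [172.9 418.5] [0.5604 0.2167 0.075 ]
unit 0.83 [132.  391.6] [0.5525 0.2652 0.    ]
red 128 [341.5  80.8] [0.4909 0.3467] 72.1
yel 223 [327.6  56.9] [0.4858 0.3763] 90.0
grn 233 [351.9  57.1] [0.511 0.369] 56.7
```

View pics/w2.png

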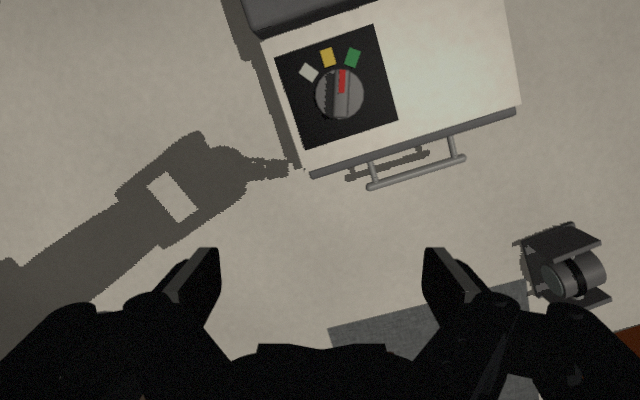

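Wrist view: the dial disc is centred near (339,93) with the red pointer up at (341,80). Marks are white (309,72), yellow (328,57) and green (352,57). The handle runs from (368,187) to (464,158).

```bash
python3 - <<'E'
from h import *
p=ctrl.read_camera('wrist');f=p['frame']
W=at(p,(72,309),.101)[:2];Y=at(p,(56.9,327.6),.101)[:2];G=at(p,(57.1,351.9),.101)[:2]
c=at(p,(93.5,339.5),.109)[:2]
print('W',W,'c',c)
A=np.array([W,Y,G]);M=np.c_[2*A,np.ones(3)];s=np.linalg.solve(M,(A**2).sum(1));print('circ',s[:2],np.sqrt(s[2]+s[:2]@s[:2]))
for cc in(c,s[:2]):print([np.degrees(np.arctan2(*(x-cc)[::-1])).round(1) for x in A])
h1=at(p,(187,368),.075)[:2];h2=at(p,(158,464),.075)[:2];print('handle',h1,h2,np.linalg.norm(h2-h1),(h1+h2)/2,np.degrees(np.arctan2(*(h2-h1)[::-1])))
# deck front edge / bar sides, via dial crop
cv2.imwrite('pics/w2c.png',cv2.resize(f[30:130,280:410,::-1],None,fx=5,fy=5,interpolation=cv2.INTER_CUBIC))
f1=at(p,(177,313),.096)[:2];f2=at(p,(112,516),.096)[:2];print('front',f1,f2,np.linalg.norm(f2-f1),(f1+f2)/2,np.degrees(np.arctan2(*(f2-f1)[::-1])))
E
```

```text
W [0.46182592 0.36729226] c [0.48744893 0.33625303]
circ [0.48766667 0.3368943 ] 0.039897122470710394
[np.float64(129.5), np.float64(92.7), np.float64(54.9)]
[np.float64(130.4), np.float64(93.1), np.float64(54.6)]
handle [0.49466329 0.2168464 ] [0.61921054 0.22014645] 0.12459096328793928 [0.55693692 0.21849643] 1.5177762403200505
front [0.43294675 0.25258704] [0.67945037 0.26231872] 0.24669564088534077 [0.55619856 0.25745288] 2.260798280514117
```

View pics/w2c.png

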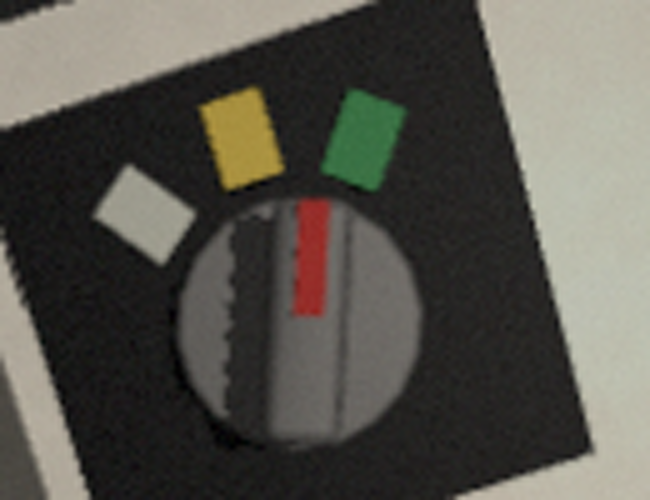

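Centre (0.4876, 0.3366) with marks at 130°, 93° and 55° fits the 0.65 rad spacing. The bar is at about 72°, roughly 0.98 rad, so it sits between yellow and green. Descending now.

{"method": "servo_tool", "body": {
  "increments": [
    [0.6,0.5,0.8,-0.6,-0.2],
    [0.6,1,1.74,-1.4,-0.4],
    [0.6,1,1.74,-2.2,-0.4],
    [0.6,1,1.74,-3,-0.4],
    [0.6,1,1.74,-3.8,-0.4],
    [0.6,1,1.74,-4.6,-0.4],
    [0.6,1,1.74,-5.3,-0.4],
    [0.6,1,1.74,-5.8,-0.4],
    [0.6,1,1.74,-5.8,-0.4],
    [0.6,1,1.74,-5.8,-0.4]
  ]
}}

```text
time: 5.97
eef_pos: [0.4865, 0.3368, 0.116]
tcp_rot: [0.808, 0.589, -0.001, 0.002]
contact_force: [0.3, 0.1, 1.1]
opening: 0.599
```

{"method": "servo_tool", "body": {
  "increments": [
    [0,0,0,0,0],
    [0,0,0,0,0],
    [0,0,0,0,0],
    [0,0,0,0,0],
    [0,0,0,0,0],
    [0,0,0,0,0],
    [0,0,0,0,0],
    [0,0,0,0,0],
    [0,0,0,0,0],
    [0,0,0,0,0]
  ],
  "grip_force": 40
}}

```text
time: 6.8
eef_pos: [0.4886, 0.3372, 0.1185]
tcp_rot: [0.808, 0.589, 0.002, 0.003]
contact_force: [3.0, -0.9, 5.6]
opening: 0.175
```

{"method": "servo_tool", "body": {
  "increments": [
    [0,0,0,0,1.3],
    [0,0,0,0,2.6],
    [0,0,0,0,3.9],
    [0,0,0,0,5.2],
    [0,0,0,0,6.5],
    [0,0,0,0,7.8],
    [0,0,0,0,9.1],
    [0,0,0,0,10.4],
    [0,0,0,0,11.6],
    [0,0,0,0,11.6]
  ]
}}

```text
time: 7.63
eef_pos: [0.4861, 0.3366, 0.1185]
tcp_rot: [0.419, 0.908, 0.0, -0.001]
contact_force: [-4.6, -2.9, 6.6]
opening: 0.177
```

{"method": "servo_tool", "body": {
  "increments": [
    [0,0,0,0,0],
    [0.4,0,0,0,0],
    [0.6,0,0,0,0],
    [0.6,0,0,0,0],
    [0.6,0,0,0,0],
    [0.6,0,0,1,0],
    [0.6,0,0,2,0],
    [0.6,0,-1,3,0],
    [0.6,0,-2,4,0],
    [0.6,0,-2.4,5,0]
  ]
}}

```text
time: 8.47
eef_pos: [0.485, 0.2546, 0.2932]
tcp_rot: [0.419, 0.908, -0.001, -0.002]
contact_force: [0.2, 0.6, 0.3]
opening: 0.595
```

```bash
python3 dial.py w3.png; python3 - <<'E'
from h import *
print(ctrl.get_state()['eef_pos'],ctrl.get_state()['tcp_rot'])
E
```

```text
dial_grip 0.62 [116.3 385.5] [0.4906 0.3344 0.131 ]
tray_handle 0.93 [233.1 349.4] [0.557  0.2183 0.075 ]
tray_handle 0.54 [188.3 366.7] [0.5366 0.2698 0.075 ]
unit 0.86 [183.3 369.2] [0.5542 0.2695 0.    ]
red 183 [385.8  98. ] [0.4792 0.3448] 129.9
yel 284 [406.4  77.3] [0.4858 0.3763] 95.1
grn 283 [420.1 101.5] [0.5111 0.3689] 54.1
[0.4866132  0.25575018 0.29475379] [ 4.19839206e-01  9.07597318e-01  1.42593580e-03 -3.41564700e-04]
```

View pics/w3.png

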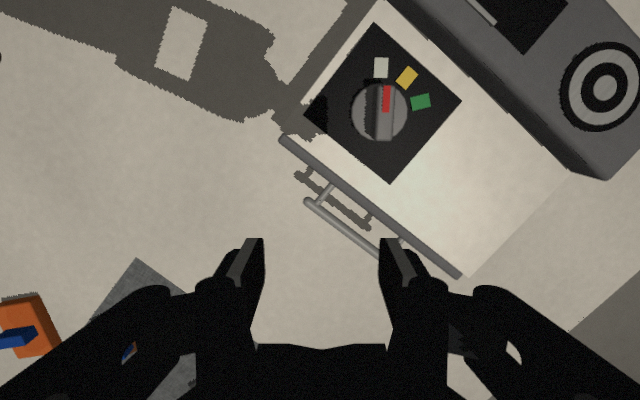

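The dial sits at white (pointer heading 129.9°, mark 130°). Next is the handle, at (0.557, 0.218).

{"method": "servo_tool", "body": {
  "increments": [
    [0.3,0.8,-0.4,0,1.3],
    [0.3,1.76,-0.94,0,2.6],
    [0.3,1.76,-0.94,-0.5,3.9],
    [0.3,1.76,-0.94,-1.2,5.2],
    [0.3,1.76,-0.94,-2,6.5],
    [0.3,1.76,-0.94,-2.8,7.8],
    [0.3,1.76,-0.94,-3.6,9.1],
    [0.3,1.76,-0.94,-4.1,10.3],
    [0.3,1.76,-0.94,-4.1,10.3],
    [0.3,1.76,-0.94,-4.1,10.3]
  ]
}}

```text
time: 9.5
eef_pos: [0.5549, 0.2183, 0.1276]
tcp_rot: [-0.015, 1.0, 0.001, -0.004]
contact_force: [-0.3, 0.1, 0.2]
opening: 0.297
```

```bash
python3 - <<'E'
from h import *
s=ctrl.get_state();print(s['eef_pos'],np.degrees(2*np.arctan2(s['tcp_rot'][1],s['tcp_rot'][0])),s['opening'])
p=ctrl.read_camera('scene');save(p,'s1.png',(330,150,510,300),4)
for d in ctrl.landmark_of(p,'tray_handle'):print(d['conf'],at(p,d['centre'],.075))
E
```

```text
[0.55493542 0.21833638 0.12764301] 181.735421806792 0.2972259629967059
0.65 [0.55550803 0.21766272 0.075     ]
```

View pics/s1.png

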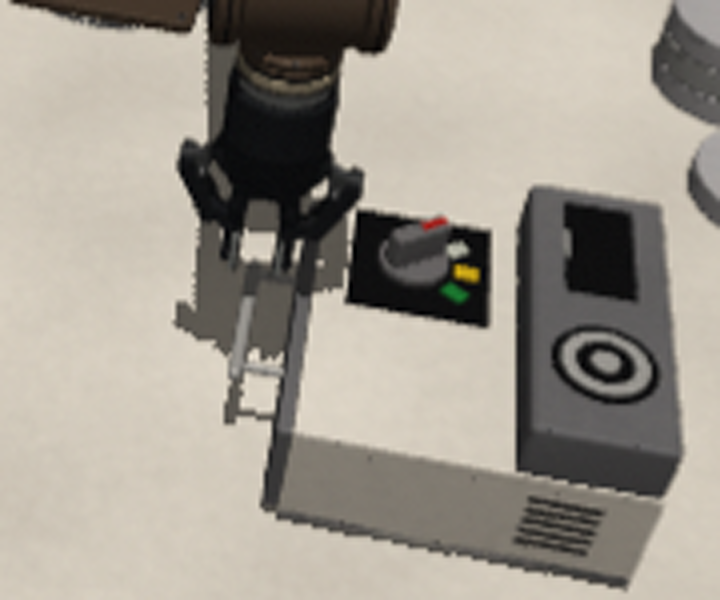

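The fingers straddle the bar line at (245,260) in the crop. Descending.

{"method": "servo_tool", "body": {
  "increments": [
    [0.3,0,0,-0.2,0],
    [0.3,0,0,-0.4,0],
    [0.3,0,0,-0.6,0],
    [0.3,0,0,-0.8,0],
    [0.3,0,0,-1,0],
    [0.3,0,0,-1.2,0],
    [0.3,0,0,-1.4,0],
    [0.3,0,0,-1.6,0],
    [0.3,0,0,-1.6,0],
    [0.3,0,0,-1.6,0]
  ]
}}

```text
time: 10.43
eef_pos: [0.5571, 0.2186, 0.0669]
tcp_rot: [-0.015, 1.0, 0.001, -0.001]
contact_force: [-1.1, 0.1, 0.4]
opening: 0.301
```

{"method": "servo_tool", "body": {
  "increments": [
    [0,0,0,0,0],
    [0,0,0,0,0],
    [0,0,0,0,0],
    [0,0,0,0,0],
    [0,0,0,0,0],
    [0,0,0,0,0],
    [0,0,0,0,0],
    [0,0,0,0,0],
    [0,0,0,0,0],
    [0,0,0,0,0]
  ],
  "grip_force": 40
}}

```text
time: 11.27
eef_pos: [0.5576, 0.218, 0.0674]
tcp_rot: [-0.015, 1.0, 0.001, -0.001]
contact_force: [0.7, -4.8, 1.6]
opening: 0.108
```

{"method": "servo_tool", "body": {
  "increments": [
    [0,0.02,-0.5,0,0],
    [0,0.04,-1,0,0],
    [0,0.06,-1.5,0,0],
    [0,0.08,-2,0,0],
    [0,0.1,-2.5,0,0],
    [0,0.11,-3,0,0],
    [0,0.13,-3.5,0,0],
    [0,0.14,-4,0,0],
    [0,0.15,-4.3,0,0],
    [0,0.15,-4.42,0,0]
  ]
}}

```text
time: 12.1
eef_pos: [0.5641, 0.0428, 0.0673]
tcp_rot: [-0.013, 1.0, 0.004, 0.0]
contact_force: [3.0, 17.5, -1.3]
opening: 0.103
```

{"method": "servo_tool", "body": {
  "increments": [
    [0,0,0,0,0],
    [0,0,-0.1,0,0],
    [0,0,-0.1,0,0],
    [0,0,-0.1,0,0],
    [0,0,-0.1,0,0],
    [0,0,-0.1,0,0],
    [0,0,-0.1,0,0],
    [0,0,-0.1,0,0],
    [0,0,-0.1,0,0],
    [0,0,-0.1,0,0]
  ]
}}

```text
time: 12.93
eef_pos: [0.5641, 0.043, 0.0673]
tcp_rot: [-0.012, 1.0, 0.008, 0.001]
contact_force: [1.1, 12.2, -0.7]
opening: 0.105
```

The tray is at its stop after 0.175 m of travel. Release, lift and go to the cassettes.

{"method": "servo_tool", "body": {
  "increments": [
    [0.3,0,0,0,0],
    [0.3,0,0,0,0],
    [0.3,0,0,0,0],
    [0.3,0,0,0.5,0],
    [0.3,0,0,1.2,0],
    [0.3,0,0,2,0],
    [0.3,0,0,3,0],
    [0.3,0,0,4,-1.3],
    [0.3,0,-0.5,4.5,-2.6],
    [0.3,0,-1,5,-3.9]
  ]
}}

```text
time: 13.77
eef_pos: [0.5647, 0.0027, 0.2708]
tcp_rot: [0.159, 0.987, 0.007, 0.004]
contact_force: [-0.2, 0.9, -1.9]
opening: 0.297
```

{"method": "servo_tool", "body": {
  "increments": [
    [1,0,-0.8,0.2,-1.4],
    [1,0,-1.6,0.4,-2.8],
    [1,0,-2.4,0.6,-4.2],
    [1,0,-3.2,0.8,-5.6],
    [1,0,-4,1,-7],
    [1,0,-4.6,1,-8.4],
    [1,0,-4.6,1,-9.8],
    [1,0,-4.6,1,-11.2],
    [1,0,-4.6,1,-12.6],
    [1,0,-4.6,1,-14]
  ]
}}

```text
time: 14.6
eef_pos: [0.5644, -0.1822, 0.3107]
tcp_rot: [0.699, 0.715, 0.003, 0.007]
contact_force: [-0.6, -0.1, 1.0]
opening: 0.998
```

{"method": "servo_tool", "body": {
  "increments": [
    [1,0,0,0,-1.4],
    [1,0,0,0,-2.8],
    [1,0,0,0,-3.6],
    [1,0,0,0,-3.6],
    [1,0,0,0,-3.6],
    [1,0,0,0,-3.6],
    [1,0,0,0,-3.6],
    [1,0,0,0,-3.6],
    [1,0,0,0,-3.6],
    [1,0,0,0,-3.6]
  ]
}}

```text
time: 15.43
eef_pos: [0.5644, -0.1822, 0.3107]
tcp_rot: [0.802, 0.597, 0.002, 0.008]
contact_force: [0.3, -0.4, -0.3]
opening: 1.002
```

```bash
cat > look.py <<'E'
from h import *
s=ctrl.get_state();print(s['time'],s['eef_pos'].round(4),np.degrees(2*np.arctan2(s['tcp_rot'][1],s['tcp_rot'][0])).round(2),s['opening'])
for cam in sys.argv[2].split(','):
    p=ctrl.read_camera(cam);save(p,sys.argv[1]+cam+'.png')
    hsv=cv2.cvtColor(p['frame'],cv2.COLOR_RGB2HSV)
    m=cv2.inRange(hsv,(105,120,60),(125,255,255))
    z=float(sys.argv[3]) if len(sys.argv)>3 else .048
    n,l,st,ce=cv2.connectedComponentsWithStats(m)
    for i in range(1,n):
        if st[i,4]<60: continue
        P=np.array([at(p,(y,x),z)[:2] for y,x in np.argwhere(l==i)])
        if not(0.2<P[:,0].mean()<1 and abs(P[:,1].mean())<.5):continue
        r=cv2.minAreaRect((P*1000).astype(np.float32));w,v=np.linalg.eigh(np.cov(P.T))
        print(cam,'rib',ce[i].round(1),st[i,4],'at',P.mean(0).round(4),'axis',np.degrees(np.arctan2(v[1,1],v[0,1])).round(1),np.round(r[0],1),np.round(r[1],1),round(r[2],1))
    for q,z in(('tray_handle',.075),('tray_in',.034),('film_a',0),('pocket0',.034),('pocket1',.034),('pocket2',.034),('pocket3',.034)):
        for d in ctrl.landmark_of(p,q):print(cam,q,round(d['conf'],2),np.round(d['centre'],1),at(p,d['centre'],z).round(4))
E
python3 look.py a_ top,wrist
```

```text
15.4333 [ 0.5644 -0.1822  0.3107] 73.28 1.002387519145246
top rib [364.1 171.8] 70 at [ 0.6148 -0.1363] axis 73.8 [ 614.6 -136.4] [31.1 18.6] 72.4
top tray_handle 0.56 [190.4 303.8] [0.5604 0.036  0.075 ]
top tray_in 0.55 [196.1 256.5] [0.5534 0.1757 0.034 ]
top film_a 0.96 [177.4 366.1] [ 0.6076 -0.1469  0.    ]
top pocket0 0.91 [214.6 240.9] [0.5006 0.2208 0.034 ]
top pocket0 0.86 [211.7 273.9] [0.507  0.1252 0.034 ]
top pocket0 0.83 [177.  243.4] [0.6107 0.2146 0.034 ]
top pocket0 0.74 [175.7 272.9] [0.6124 0.1279 0.034 ]
top pocket0 0.56 [125.5 318.6] [ 0.7614 -0.0083  0.034 ]
top pocket1 0.91 [214.6 240.9] [0.5006 0.2208 0.034 ]
top pocket1 0.86 [211.7 273.9] [0.507  0.1252 0.034 ]
top pocket1 0.83 [177.  243.4] [0.6107 0.2146 0.034 ]
top pocket1 0.74 [175.7 272.9] [0.6124 0.1279 0.034 ]
top pocket1 0.56 [125.5 318.6] [ 0.7614 -0.0083  0.034 ]
top pocket2 0.91 [214.6 240.9] [0.5006 0.2208 0.034 ]
top pocket2 0.86 [211.7 273.9] [0.507  0.1252 0.034 ]
top pocket2 0.83 [177.  243.4] [0.6107 0.2146 0.034 ]
top pocket2 0.74 [175.7 272.9] [0.6124 0.1279 0.034 ]
top pocket2 0.56 [125.5
[... 385 characters left out ...]
.3 18.1] 72.1
wrist rib [199.6 152.1] 725 at [ 0.4307 -0.132 ] axis 159.7 [ 430.6 -132. ] [19.8 54.2] 68.1
wrist rib [254.8 242.4] 671 at [ 0.4544 -0.2615] axis 85.9 [ 454.5 -262.2] [55.4 22.8] 89.4
wrist rib [146.6 246.1] 691 at [ 0.3177 -0.2253] axis 47.0 [ 317.3 -225.8] [60.1 23.6] 51.9
wrist film_a 0.86 [147.2 209. ] [ 0.4275 -0.1315  0.    ]
wrist film_a 0.69 [233.8 259.7] [ 0.4507 -0.268   0.    ]
wrist film_a 0.61 [237.3 161.1] [ 0.3128 -0.2316  0.    ]
wrist pocket0 0.37 [114.5 348.3] [ 0.614  -0.1426  0.034 ]
wrist pocket1 0.37 [114.5 348.3] [ 0.614  -0.1426  0.034 ]
wrist pocket2 0.37 [114.5 348.3] [ 0.614  -0.1426  0.034 ]
wrist pocket3 0.37 [114.5 348.3] [ 0.614  -0.1426  0.034 ]
```

```bash
python3 - <<'E'
import cv2,numpy as np
a=cv2.imread('pics/a_top.png')[110:300,110:500];b=cv2.imread('pics/a_wrist.png')
a=cv2.resize(a,None,fx=1.5,fy=1.5);b=cv2.resize(b,None,fx=.77,fy=.77)
w=max(a.shape[1],b.shape[1]);f=lambda i:cv2.copyMakeBorder(i,0,0,0,w-i.shape[1],0)
cv2.imwrite('pics/a.png',np.vstack([f(a),f(b)]))
E
```

```text
(no output)
```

View pics/a.png

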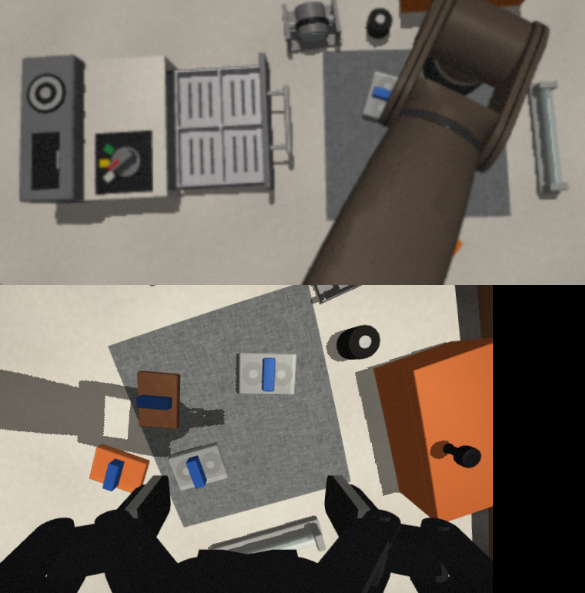

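The composite shows the tray fully out with four empty pockets. The clear cassettes are at (267,373) and (197,468) in the wrist part, and the brown and orange look-alikes are beside them. Measuring the pocket positions, then picking the first.

{"method": "servo_tool", "body": {
  "increments": [
    [0.6,0.6,0.5,-0.8,-0.2],
    [0.6,1.2,0.95,-1.6,-0.2],
    [0.6,1.2,0.95,-2.5,-0.2],
    [0.6,1.2,0.95,-3.4,-0.2],
    [0.6,1.2,0.95,-4.3,-0.2],
    [0.6,1.2,0.95,-5.2,-0.2],
    [0.6,1.2,0.95,-6,-0.2],
    [0.6,1.2,0.95,-6.6,-0.2],
    [0.6,1.2,0.95,-7.03,-0.2],
    [0.6,1.2,0.95,-7.03,-0.2]
  ]
}}

```text
time: 17.07
eef_pos: [0.6089, -0.1428, 0.0243]
tcp_rot: [0.808, 0.59, -0.0, 0.004]
contact_force: [0.0, -0.4, -0.4]
opening: 0.598
```

{"method": "servo_tool", "body": {
  "increments": [
    [0.6,0,0,0,0],
    [0,0,0,0,0],
    [0,0,0,0,0],
    [0,0,0,0,0],
    [0,0,0,0,0],
    [0,0,0,0,0],
    [0,0,0,0,0],
    [0,0,0,0,0],
    [0,0,0,0,0],
    [0,0,0,0,0]
  ],
  "grip_force": 40
}}

```text
time: 17.9
eef_pos: [0.6106, -0.1436, 0.0265]
tcp_rot: [0.808, 0.59, 0.001, 0.006]
contact_force: [1.0, 0.0, 5.7]
opening: 0.203
```

```bash
python3 - <<'E'
from h import *
p=ctrl.read_camera('top')
for n,rc,z in(('divider',(194,254.7),.054),('front in',(194,285),.07),('left',(194,227),.054)):print(n,at(p,rc,z))
cv2.imwrite('pics/t2.png',cv2.resize(p['frame'][130:250,180:320,::-1],None,fx=5,fy=5,interpolation=cv2.INTER_CUBIC))
E
```

```text
divider [0.55662319 0.17718518 0.054     ]
front in [0.55221768 0.08901748 0.07      ]
left [0.55844208 0.25687069 0.054     ]
```

View pics/t2.png

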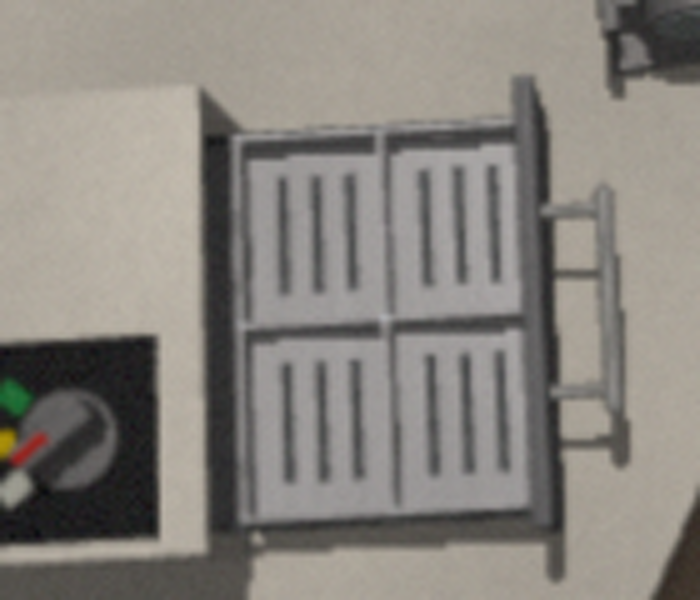

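Crop: cross divider at (387,322); middle slits at (316,235), (459,225), (321,418) and (466,412).

```bash
python3 - <<'E'
from h import *
p=ctrl.read_camera('top')
for n,x,y,z in(('cross',387,322,.054),('RL far',316,235,.034),('FR far',459,225,.034),('RL near',321,418,.034),('FR near',466,412,.034),('h1',605,190,.075),('h2',615,405,.075)):print(n,at(p,(130+y/5-.4,180+x/5-.4),z).round(4))
s=ctrl.get_state();print(s['eef_pos'],np.degrees(2*np.arctan2(s['tcp_rot'][1],s['tcp_rot'][0])))
E
```

```text
cross [0.5565 0.1706 0.054 ]
RL far [0.612  0.2163 0.034 ]
FR far [0.6158 0.1323 0.034 ]
RL near [0.5045 0.2124 0.034 ]
FR near [0.5062 0.1284 0.034 ]
h1 [0.6254 0.0441 0.075 ]
h2 [0.504  0.0401 0.075 ]
[ 0.61065029 -0.14353029  0.02653195] 72.2586687558238
```

{"method": "servo_tool", "body": {
  "increments": [
    [0,0,0,0.4,0],
    [0,0,0,0.8,0],
    [0,0,0,1.4,0],
    [0,0,0,2,0],
    [0,0,0,2.6,0],
    [0,0,0,3.2,0],
    [0,0,0.4,3.8,0.5],
    [0,0,0.8,4.4,1],
    [0,0,1.6,5,2],
    [0,0,2.2,5,3]
  ]
}}

```text
time: 18.83
eef_pos: [0.6126, -0.0548, 0.2323]
tcp_rot: [0.723, 0.691, 0.004, 0.009]
contact_force: [1.4, -0.2, 0.2]
opening: 0.2
```

{"method": "servo_tool", "body": {
  "increments": [
    [0,0.02,0.7,0,0.3],
    [0,0.04,1.4,0,0.6],
    [0,0.06,2.1,0,0.9],
    [0,0.06,2.8,0,0.9],
    [0,0.06,3.5,-0.3,0.9],
    [0,0.06,4.1,-0.8,0.9],
    [0,0.06,4.5,-1.3,0.9],
    [0,0.06,4.68,-1.7,0.9],
    [0,0.06,4.68,-2,0.9],
    [0,0.06,4.68,-2,0.9]
  ]
}}

```text
time: 19.67
eef_pos: [0.612, 0.1324, 0.1476]
tcp_rot: [0.695, 0.719, 0.001, 0.006]
contact_force: [-0.5, 0.0, -2.9]
opening: 0.203
```

```bash
python3 - <<'E'
from h import *
s=ctrl.get_state();print(s['eef_pos'].round(4),np.degrees(2*np.arctan2(s['tcp_rot'][1],s['tcp_rot'][0])),s['opening'])
p=ctrl.read_camera('scene');save(p,'s2.png',(330,130,490,290),4)
for d in ctrl.landmark_of(p,'film_a'):print(round(d['conf'],2),np.round(d['centre']),at(p,d['centre'],s['eef_pos'][2]-.0265),at(p,d['centre'],0))
E
```

```text
[0.612  0.1324 0.1476] 92.01336485563179 0.2027664023430142
0.82 [225. 361.] [0.61611852 0.13084087 0.12108056] [0.49319609 0.11271945 0.        ]
0.79 [201. 298.] [ 0.56918311 -0.08033222  0.12108056] [ 4.39640696e-01 -1.28238437e-01 -1.11022302e-16]
0.61 [195. 260.] [ 0.5767736  -0.20329031  0.12108056] [ 0.44830179 -0.26853908  0.        ]
0.58 [174. 282.] [ 0.45123841 -0.17738735  0.12108056] [ 0.30506056 -0.23898265  0.        ]
```

View pics/s2.png

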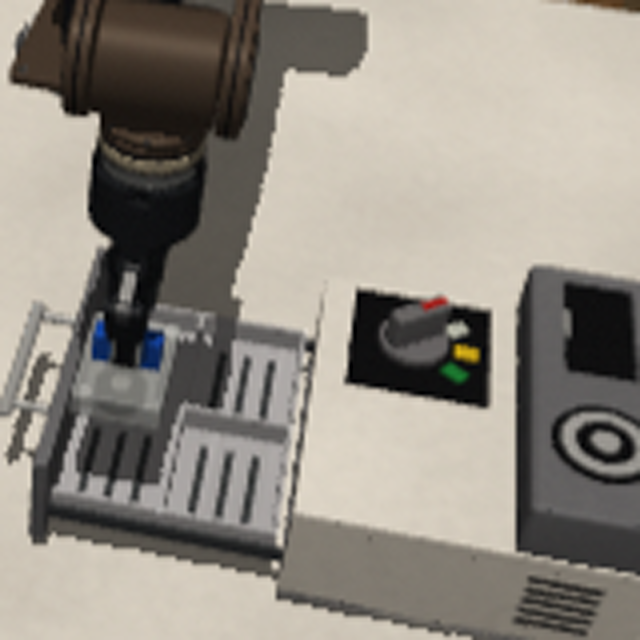

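The cassette hangs level over the front far pocket at (120,385). Lowering and releasing.

{"method": "servo_tool", "body": {
  "increments": [
    [0,0.04,0,-0.3,0],
    [0,0.07,0,-0.6,0],
    [0,0.07,0,-0.9,0],
    [0,0.07,0,-1.2,0],
    [0,0.07,0,-1.5,0],
    [0,0.07,0,-1.7,0],
    [0,0.07,0,-1.9,0],
    [0,0.07,0,-2.05,0],
    [0,0.07,0,-2.1,0],
    [0,0.07,0,-2.1,0]
  ]
}}

```text
time: 20.6
eef_pos: [0.6171, 0.1317, 0.067]
tcp_rot: [0.695, 0.719, 0.003, 0.008]
contact_force: [0.0, 0.0, -2.0]
opening: 0.202
```

{"method": "servo_tool", "body": {
  "increments": [
    [0.5,0,0,0,0],
    [0.5,0,0,0,0],
    [0.5,0,0,0,0],
    [0.5,0,0,0,0],
    [0.5,0,0,0.5,0],
    [0.5,0,0,1,0],
    [0.5,0,0,2,0],
    [0.5,0,0,3,0],
    [0.5,-0.4,-0.5,4,0],
    [0.5,-0.8,-1,4.5,0]
  ]
}}

```text
time: 21.43
eef_pos: [0.5868, 0.0923, 0.2522]
tcp_rot: [0.694, 0.72, 0.006, 0.01]
contact_force: [-0.3, -1.1, 1.5]
opening: 0.5
```

{"method": "servo_tool", "body": {
  "increments": [
    [1,-0.5,-0.8,0.2,0],
    [1,-1,-1.6,0.2,0],
    [1,-1.4,-2.5,0.2,0],
    [1,-1.8,-3.4,0.2,0],
    [1,-2.2,-4.3,0.2,0],
    [1,-2.6,-5.2,0.2,0],
    [1,-2.8,-6.1,0.2,0],
    [1,-3,-7,0.2,0],
    [1,-3.1,-8,0.2,0],
    [1,-3.1,-8.4,0.2,0]
  ]
}}

```text
time: 22.27
eef_pos: [0.4617, -0.2478, 0.2611]
tcp_rot: [0.695, 0.718, 0.005, 0.012]
contact_force: [-0.5, 0.6, 0.2]
opening: 1.001
```

```bash
python3 look.py b_ wrist,top,scene | grep -v pocket
```

```text
22.2667 [ 0.4617 -0.2478  0.2611] 91.86 1.001366283762431
wrist rib [284.9  50.1] 990 at [ 0.4272 -0.1332] axis 158.0 [ 427.3 -133.4] [18.2 49.8] 68.0
wrist rib [173.9 144.1] 775 at [ 0.3119 -0.2278] axis 51.6 [ 313.4 -227.5] [53.5 19.4] 51.7
wrist rib [306.5 180.6] 739 at [ 0.4509 -0.2636] axis 89.4 [ 450.9 -263.7] [52.4 16.8] 89.4
wrist film_a 0.79 [141.  188.4] [ 0.3101 -0.2302  0.    ]
wrist film_a 0.68 [ 55.3 288.1] [ 0.4269 -0.1322  0.    ]
wrist film_a 0.57 [173.4 309.3] [ 0.4535 -0.2657  0.    ]
top rib [269.8 170.9] 112 at [0.6239 0.1348] axis 89.8 [623.6 134.4] [46.7 17.7] 88.6
top rib [365.2 237.4] 106 at [ 0.4276 -0.1324] axis 157.0 [ 427.7 -132.4] [16.9 48.2] 67.9
top tray_handle 0.58 [190.8 304.1] [0.5592 0.0352 0.075 ]
top tray_in 0.81 [192.6 258.4] [0.5636 0.1702 0.034 ]
top film_a 0.84 [176.9 272.5] [0.6157 0.1339 0.    ]
top film_a 0.74 [240.  365.7] [ 0.4214 -0.1387  0.    ]
top film_a 0.47 [230.2 410.8] [ 0.4468 -0.2725  0.    ]
top film_a 0.4 [189.5 304.5] [0.5751 0.0381 0.    ]
scene rib [282.2 167.7] 65 at [ 0.3282 -0.2255] axis -137.5 [ 328.3 -225.7] [68.6 24.1] 43.7
scene rib [258.1 188.4] 109 at [ 0.4663 -0.2638] axis 66.8 [ 466.1 -263.5] [61.2 39.7] 88.6
scene rib [296.3 191.3] 96 at [ 0.4422 -0.1311] axis 170.5 [ 442.6 -132. ] [33.1 62.5] 67.3
scene rib [358.7 238. ] 151 at [0.598  0.1257] axis 86.6 [598.2 125. ] [39.2 51. ] 3.6
scene tray_handle 0.62 [221.7 334.5] [0.5771 0.0419 0.075 ]
scene tray_in 0.81 [238.5 373.8] [0.573  0.1693 0.034 ]
scene film_a 0.94 [241.5 360.4] [ 0.5657  0.1273 -0.    ]
scene film_a 0.76 [172.9 284.1] [ 0.2976 -0.232   0.    ]
scene film_a 0.62 [195.2 259.8] [ 0.4475 -0.2697 -0.    ]
scene film_a 0.6 [201.8 295.2] [ 0.4443 -0.136   0.    ]
```

{"method": "servo_tool", "body": {
  "increments": [
    [0.6,-0.15,-0.2,-0.6,-0.4],
    [0.6,-0.26,-0.42,-1.2,-0.4],
    [0.6,-0.26,-0.42,-2,-0.4],
    [0.6,-0.26,-0.42,-2.8,-0.4],
    [0.6,-0.26,-0.42,-3.6,-0.4],
    [0.6,-0.26,-0.42,-4.4,-0.4],
    [0.6,-0.26,-0.42,-5.2,-0.4],
    [0.6,-0.26,-0.42,-5.6,-0.4],
    [0.6,-0.26,-0.42,-5.8,-0.4],
    [0.6,-0.26,-0.42,-5.8,-0.4]
  ]
}}

```text
time: 24.3
eef_pos: [0.4512, -0.2596, 0.0262]
tcp_rot: [0.707, 0.707, 0.005, 0.008]
contact_force: [0.1, 0.1, -0.6]
opening: 0.6
```

{"method": "servo_tool", "body": {
  "increments": [
    [0.6,0,0,0,0],
    [0,0,0,0,0],
    [0,0,0,0,0],
    [0,0,0,0,0],
    [0,0,0,0,0],
    [0,0,0,0,0],
    [0,0,0,0,0],
    [0,0,0,0,0],
    [0,0,0,0,0],
    [0,0,0,0,0]
  ]
}}

```text
time: 25.13
eef_pos: [0.4522, -0.2604, 0.028]
tcp_rot: [0.707, 0.707, 0.006, 0.01]
contact_force: [-0.0, 1.5, 6.1]
opening: 0.197
```

{"method": "servo_tool", "body": {
  "increments": [
    [0,0,0,0.4,0],
    [0,0,0,0.8,0],
    [0,0,0,1.4,0],
    [0,0,0,2,0],
    [0,0,0,2.6,0],
    [0,0,0,3.2,0],
    [0,0,0.4,3.8,0.3],
    [0,0.2,0.9,4.4,0.4],
    [0,0.4,1.6,5,0.4],
    [0,0.6,2.4,5,0.4]
  ]
}}

```text
time: 25.97
eef_pos: [0.4786, -0.1655, 0.2339]
tcp_rot: [0.695, 0.719, 0.007, 0.015]
contact_force: [1.4, -1.1, -1.5]
opening: 0.202
```

{"method": "servo_tool", "body": {
  "increments": [
    [0,0.1,0.8,0,0],
    [0,0.2,1.6,0,0],
    [0,0.3,2.5,0,0],
    [0,0.4,3.4,0,0],
    [0,0.5,4.3,0,0],
    [0,0.6,5.2,0,0],
    [0,0.66,6.1,-0.5,0],
    [0,0.66,6.9,-1.1,0],
    [0,0.66,7.45,-1.7,0],
    [0,0.66,7.45,-2.1,0]
  ]
}}

```text
time: 26.8
eef_pos: [0.5028, 0.1361, 0.1469]
tcp_rot: [0.693, 0.72, 0.006, 0.013]
contact_force: [-1.2, -1.4, -2.0]
opening: 0.204
```

```bash
python3 - <<'E'
from h import *
s=ctrl.get_state();print(s['eef_pos'].round(4),s['tcp_rot'],np.degrees(2*np.arctan2(s['tcp_rot'][1],s['tcp_rot'][0])),s['opening'])
p=ctrl.read_camera('scene');save(p,'s3.png',(320,140,480,290),4)
for d in ctrl.landmark_of(p,'film_a'):print(round(d['conf'],2),np.round(d['centre']),at(p,d['centre'],s['eef_pos'][2]-.028),at(p,d['centre'],.034))
E
```

```text
[0.5028 0.1361 0.1469] [0.69346243 0.7203484  0.00616118 0.01304158] 92.17888629846507 0.20422462840643604
0.98 [199. 365.] [0.49370362 0.11706916 0.11890223] [0.39565172 0.10303591 0.034     ]
0.85 [172. 281.] [ 0.44181685 -0.18283555  0.11890223] [ 0.33864627 -0.22645459  0.034     ]
0.83 [202. 296.] [ 0.57268059 -0.08412573  0.11890223] [ 0.48241981 -0.11800699  0.034     ]
0.8 [247. 359.] [0.69906892 0.14463326 0.11890223] [0.62127643 0.13331923 0.034     ]
```

View pics/s3.png

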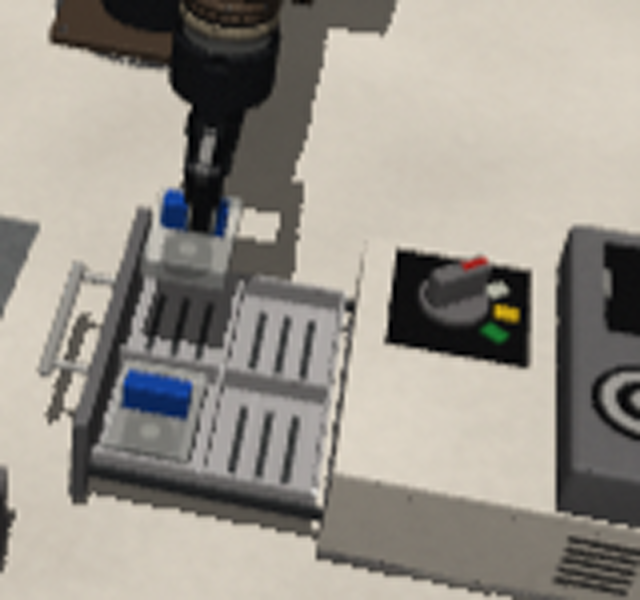

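The first cassette lies flat at (155,415). The second hangs over the near front pocket, and the dial is still at white.

{"method": "servo_tool", "body": {
  "increments": [
    [0,0.03,-0.04,-0.3,0],
    [0,0.06,-0.09,-0.6,0],
    [0,0.06,-0.09,-0.9,0],
    [0,0.06,-0.09,-1.2,0],
    [0,0.06,-0.09,-1.5,0],
    [0,0.06,-0.09,-1.7,0],
    [0,0.06,-0.09,-1.9,0],
    [0,0.06,-0.09,-2.05,0],
    [0,0.06,-0.09,-2.12,0],
    [0,0.06,-0.09,-2.12,0]
  ]
}}

```text
time: 27.73
eef_pos: [0.5044, 0.1297, 0.062]
tcp_rot: [0.694, 0.72, 0.003, 0.012]
contact_force: [-1.7, -1.0, 4.5]
opening: 0.201
```

```bash
python3 - <<'E'
from h import *
s=ctrl.get_state();print(s['eef_pos'].round(4),s['contact_force'],s['wrist_torque'],s['opening'])
E
```

```text
[0.5044 0.1297 0.062 ] [-1.74058936 -0.98126396  4.54957774] [-0.03646107  0.82287184  0.08628273] 0.2013483780397647
```

{"method": "servo_tool", "body": {
  "increments": [
    [0.5,0,0,0,0],
    [0.5,0,0,0,0],
    [0.5,0,0,0,0],
    [0.5,0,0,0,0],
    [0.5,0,0,0.5,0],
    [0.5,0,0,1,0],
    [0.5,0,0,2,0],
    [0.5,0,0,3,0],
    [0.5,0.4,-0.8,3.5,0],
    [0.5,0.8,-1.7,4,0]
  ]
}}

```text
time: 28.57
eef_pos: [0.5364, 0.0645, 0.2241]
tcp_rot: [0.693, 0.721, 0.005, 0.013]
contact_force: [1.9, 0.7, 0.3]
opening: 0.502
```

{"method": "servo_tool", "body": {
  "increments": [
    [0.3,0,-0.8,0,1.4],
    [0.3,0.2,-1.5,0,2.8],
    [0.3,0.2,-2,0,4.2],
    [0.3,0.2,-2,0,5.6],
    [0.3,0.2,-2,0,7],
    [0.3,0.2,-2,0,8.4],
    [0.3,0.2,-2,0,9.8],
    [0.3,0.2,-2,0,11.2],
    [0.3,0.2,-2,0,12.6],
    [0.3,0.2,-2,0,14]
  ]
}}

```text
time: 29.4
eef_pos: [0.5444, -0.0155, 0.224]
tcp_rot: [0.151, 0.988, 0.012, 0.008]
contact_force: [-0.1, 1.2, 0.1]
opening: 0.3
```

```bash
python3 look.py c_ top,scene .082| grep -v pocket; python3 - <<'E'
import cv2,numpy as np
a=cv2.imread('pics/c_top.png')[100:310,110:500];b=cv2.imread('pics/c_scene.png')[140:300,180:500]
a=cv2.resize(a,None,fx=1.4,fy=1.4);b=cv2.resize(b,None,fx=1.9,fy=1.9)
w=max(a.shape[1],b.shape[1]);f=lambda i:cv2.copyMakeBorder(i,0,0,0,w-i.shape[1],0)
cv2.imwrite('pics/c.png',np.vstack([f(a),f(b)]))
E
```

```text
29.4 [ 0.5444 -0.0155  0.224 ] 162.67 0.30030489882593214
top rib [269.7 170.9] 112 at [0.6166 0.1301] axis 89.7 [616.3 130.7] [48.  17.1] 88.6
top rib [269.6 211.1] 74 at [0.5038 0.1305] axis 94.5 [504.2 130.8] [30.5 16.6] 88.8
top rib [365.2 237.3] 105 at [ 0.4268 -0.1288] axis 156.6 [ 426.7 -128.8] [16.3 46.7] 67.9
top rib [401.1 278.6] 96 at [ 0.3144 -0.2212] axis 52.5 [ 314.6 -220.8] [47.  14.3] 53.0
top tray_handle 0.63 [190.9 303.7] [0.559  0.0363 0.075 ]
top tray_in 0.93 [194.3 257.2] [0.5587 0.1737 0.034 ]
top film_a 0.83 [213.5 278.6] [0.5049 0.116  0.    ]
top film_a 0.73 [275.  399.2] [ 0.3183 -0.2322  0.    ]
top film_a 0.59 [238.3 365.9] [ 0.4264 -0.1394  0.    ]
top film_a 0.57 [174.3 273.7] [0.6236 0.1303 0.    ]
scene rib [282.4 167.5] 72 at [ 0.3691 -0.2077] axis -138.7 [ 368.7 -207.7] [67. 24.] 50.1
scene rib [296.3 191.3] 96 at [ 0.4804 -0.1168] axis 170.5 [ 480.8 -117.7] [31.9 60.2] 67.3
scene rib [364.  213.1] 134 at [0.5191 0.1229] axis 87.3 [519.3 122.5] [39.9 49.1] 2.8
scene rib [358.8 238.1] 151 at [0.6305 0.1309] axis 88.1 [630.7 130.6] [37.8 49. ] 3.6
scene tray_handle 0.71 [218.6 333.5] [0.5645 0.0352 0.075 ]
scene tray_in 0.77 [237.6 375.3] [0.5678 0.1731 0.034 ]
scene tray_in 0.21 [281.2 298.5] [ 0.798  -0.0024  0.034 ]
scene film_a 0.97 [200.3 297.3] [ 0.4344 -0.1315  0.    ]
scene film_a 0.83 [218.2 365.3] [0.4545 0.1199 0.    ]
scene film_a 0.76 [242.6 357.7] [0.5729 0.12   0.    ]
scene film_a 0.71 [172.4 281.9] [ 0.2971 -0.2411  0.    ]
```

View pics/c.png

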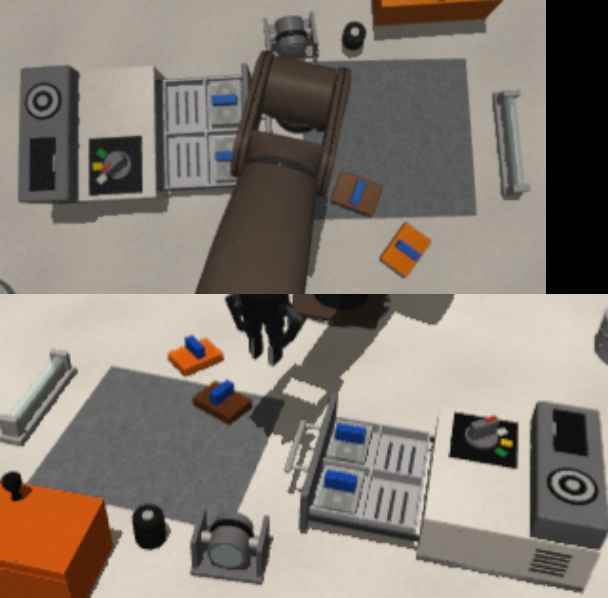

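Both cassettes lie flat in the front pockets ((350,440) and (340,490) in the lower part). The look-alikes and bystanders are unmoved. Back to the handle.

{"method": "servo_tool", "body": {
  "increments": [
    [0.3,0.2,0.7,-0.4,1.3],
    [0.3,0.47,1.46,-0.9,2.6],
    [0.3,0.47,1.46,-1.5,3.8],
    [0.3,0.47,1.46,-2,3.8],
    [0.3,0.47,1.46,-2.2,3.8],
    [0.3,0.47,1.46,-2.2,3.8],
    [0.3,0.47,1.46,-2.2,3.8],
    [0.3,0.47,1.46,-2.2,3.8],
    [0.3,0.47,1.46,-2.2,3.8],
    [0.3,0.47,1.46,-2.2,3.8]
  ]
}}

```text
time: 31.03
eef_pos: [0.5642, 0.0425, 0.1378]
tcp_rot: [-0.011, 1.0, 0.013, 0.008]
contact_force: [-0.3, -0.1, -0.1]
opening: 0.302
```

{"method": "servo_tool", "body": {
  "increments": [
    [0.3,0,0,-0.25,0],
    [0.3,0,0,-0.5,0],
    [0.3,0,0,-0.75,0],
    [0.3,0,0,-1,0],
    [0.3,0,0,-1.25,0],
    [0.3,0,0,-1.5,0],
    [0.3,0,0,-1.7,0],
    [0.3,0,0,-1.77,0],
    [0.3,0,0,-1.77,0],
    [0.3,0,0,-1.77,0]
  ]
}}

```text
time: 31.87
eef_pos: [0.5643, 0.0426, 0.067]
tcp_rot: [-0.011, 1.0, 0.013, 0.008]
contact_force: [-0.1, 0.1, 0.1]
opening: 0.303
```

{"method": "servo_tool", "body": {
  "increments": [
    [0,0,0,0,0],
    [0,0,0,0,0],
    [0,0,0,0,0],
    [0,0,0,0,0],
    [0,0,0,0,0],
    [0,0,0,0,0],
    [0,0,0,0,0],
    [0,0,0,0,0],
    [0,0,0,0,0],
    [0,0,0,0,0]
  ],
  "grip_force": 40
}}

```text
time: 32.7
eef_pos: [0.5649, 0.0432, 0.0678]
tcp_rot: [-0.011, 1.0, 0.013, 0.008]
contact_force: [-0.5, 5.1, 2.8]
opening: 0.11
```

{"method": "servo_tool", "body": {
  "increments": [
    [0,0,0.2,0,0],
    [0,-0.02,0.6,0,0],
    [0,-0.03,1,0,0],
    [0,-0.04,1.4,0,0],
    [0,-0.06,1.8,0,0],
    [0,-0.07,2.2,0,0],
    [0,-0.09,2.6,0,0],
    [0,-0.1,3,0,0],
    [0,-0.11,3.3,0,0],
    [0,-0.12,3.5,0,0]
  ]
}}

```text
time: 33.53
eef_pos: [0.5597, 0.1838, 0.0678]
tcp_rot: [-0.012, 1.0, 0.012, 0.008]
contact_force: [-2.3, -2.7, 3.3]
opening: 0.107
```

{"method": "servo_tool", "body": {
  "increments": [
    [0,0,0.2,0,0],
    [0,-0.01,0.4,0,0],
    [0,-0.02,0.55,0,0],
    [0,-0.03,0.7,0,0],
    [0,-0.03,0.85,0,0],
    [0,-0.03,0.95,0,0],
    [0,-0.03,1,0,0],
    [0,-0.03,1,0,0],
    [0,-0.03,1,0,0],
    [0,-0.03,1,0,0]
  ]
}}

```text
time: 34.37
eef_pos: [0.5584, 0.2184, 0.0678]
tcp_rot: [-0.013, 1.0, 0.007, 0.006]
contact_force: [-3.6, -19.1, 8.2]
opening: 0.106
```

The tray is home: y is back to 0.218 with −19 N on the stop. Release, then on to the dial.

{"method": "servo_tool", "body": {
  "increments": [
    [0.3,0,0,0,0],
    [0.3,0,0,0,0],
    [0.3,0,0,0,0],
    [0.3,0,0,0.5,0],
    [0.3,0,0,1.2,0],
    [0.3,0,0,2,0],
    [0.3,0,0,3,0],
    [0.5,0,0,3.8,-1.3],
    [0.6,0,0,4.2,-2.6],
    [0.6,0,0,4.2,-3.9]
  ]
}}

```text
time: 35.2
eef_pos: [0.5612, 0.2203, 0.2425]
tcp_rot: [0.159, 0.987, 0.008, 0.013]
contact_force: [0.4, 0.5, -0.4]
opening: 0.6
```

{"method": "servo_tool", "body": {
  "increments": [
    [0.6,0,0,0,-1.3],
    [0.6,0,0,0,-2.6],
    [0.6,0,0,0,-3.9],
    [0.6,0,0,0,-5.2],
    [0.6,0,0,0,-6.4],
    [0.6,-0.5,0.5,0,-6.4],
    [0.6,-1,1,0,-6.4],
    [0.6,-1,1,0,-6.4],
    [0.6,-1,1,0,-6.4],
    [0.6,-1,1,0,-6.4]
  ]
}}

```text
time: 36.03
eef_pos: [0.5213, 0.2608, 0.2425]
tcp_rot: [0.424, 0.905, 0.005, 0.015]
contact_force: [-1.1, -0.1, -0.1]
opening: 0.601
```

```bash
python3 dial.py w4.png; python3 look.py d_ top .082 | grep -v pocket
```

```text
dial_grip 0.79 [ 79.1 349.2] [0.4862 0.3379 0.131 ]
tray_handle 0.82 [228.1 318.7] [0.5569 0.2199 0.075 ]
tray_handle 0.32 [176. 340.] [0.5389 0.2728 0.075 ]
unit 0.82 [176.1 339.3] [0.5543 0.2623 0.    ]
red 293 [349.4  63.5] [0.4792 0.3448] 129.0
yel 425 [377.3  40.7] [0.4858 0.3763] 91.0
grn 412 [394.5  70.5] [0.511  0.3689] 53.6
36.2333 [0.5218 0.2598 0.2424] 129.67 0.6002941411192592
top rib [365.2 237.3] 107 at [ 0.4267 -0.1289] axis 158.4 [ 426.8 -128.9] [16.4 46.3] 68.0
top rib [401.1 278.6] 96 at [ 0.3144 -0.2212] axis 52.5 [ 314.6 -220.8] [47.  14.3] 53.0
top tray_handle 0.81 [193.2 243.2] [0.5564 0.2055 0.075 ]
top film_a 0.96 [236.8 364.9] [ 0.4308 -0.1367  0.    ]
top film_a 0.77 [275.7 397.5] [ 0.3164 -0.2272  0.    ]
```

{"method": "servo_tool", "body": {
  "increments": [
    [0.6,-0.43,0.8,0,0],
    [0.6,-0.86,1.6,0,0],
    [0.6,-0.86,1.92,-0.3,0],
    [0.6,-0.86,1.92,-0.8,0],
    [0.6,-0.86,1.92,-1.4,0],
    [0.6,-0.86,1.92,-2,0],
    [0.6,-0.86,1.92,-2.6,0],
    [0.6,-0.86,1.92,-3,0],
    [0.6,-0.86,1.92,-3.1,0],
    [0.6,-0.86,1.92,-3.1,0]
  ]
}}

```text
time: 37.47
eef_pos: [0.4859, 0.3365, 0.1168]
tcp_rot: [0.425, 0.905, 0.003, 0.014]
contact_force: [0.3, -0.5, 0.0]
opening: 0.598
```

{"method": "servo_tool", "body": {
  "increments": [
    [0,0,0,0,0],
    [0,0,0,0,0],
    [0,0,0,0,0],
    [0,0,0,0,0],
    [0,0,0,0,0],
    [0,0,0,0,0],
    [0,0,0,0,0],
    [0,0,0,0,0],
    [0,0,0,0,0],
    [0,0,0,0,0]
  ],
  "grip_force": 40
}}

```text
time: 38.3
eef_pos: [0.4864, 0.3366, 0.1187]
tcp_rot: [0.425, 0.905, 0.003, 0.014]
contact_force: [-1.9, -1.8, 5.5]
opening: 0.179
```

Turn −74.5° (−14.9 units) to green.

{"method": "servo_tool", "body": {
  "increments": [
    [0,0,0,0,-1.3],
    [0,0,0,0,-2.6],
    [0,0,0,0,-3.9],
    [0,0,0,0,-5.2],
    [0,0,0,0,-6.5],
    [0,0,0,0,-7.8],
    [0,0,0,0,-9.1],
    [0,0,0,0,-10.4],
    [0,0,0,0,-11.7],
    [0,0,0,0,-13]
  ]
}}

```text
time: 39.13
eef_pos: [0.489, 0.3367, 0.1188]
tcp_rot: [0.846, 0.533, -0.001, 0.015]
contact_force: [7.6, 0.3, -6.4]
opening: 0.176
```

{"method": "servo_tool", "body": {
  "increments": [
    [0,0,0,0,-1],
    [0,0,0,0,-1.9],
    [0,0,0,0,-1.9],
    [0,0,0,0,-1.9],
    [0.6,0,0,0,-1.9],
    [0.6,0,0,0,-1.9],
    [0.6,0,0,0,-1.9],
    [0.6,0,0,1,-1.9],
    [0.6,0,0,2,-1.9],
    [0.6,0,0,3,-1.9]
  ]
}}

```text
time: 39.97
eef_pos: [0.4882, 0.3367, 0.2395]
tcp_rot: [0.887, 0.462, -0.003, 0.015]
contact_force: [0.9, 1.4, 0.6]
opening: 0.597
```

{"method": "servo_tool", "body": {
  "increments": [
    [0.6,0,-0.8,0.8,0],
    [0.6,0,-1.6,1.6,0],
    [0.6,0,-2.4,2,0],
    [0.6,0,-2.4,2,0],
    [0.6,0,-2.4,2,0],
    [0.6,0,-2.4,2,0],
    [0.6,0,-2.4,2,0],
    [0.6,0,-2.4,2,0],
    [0.6,0,-2.4,2,0],
    [0.6,0,-2.4,2,0]
  ]
}}

```text
time: 40.8
eef_pos: [0.4878, 0.2413, 0.3184]
tcp_rot: [0.887, 0.462, -0.004, 0.014]
contact_force: [-0.1, -0.6, 0.0]
opening: 0.599
```

```bash
python3 dial.py w5.png; python3 look.py e_ top .082 | grep -v pocket;python3 - <<'E'
import cv2,numpy as np
a=cv2.imread('pics/w5.png');b=cv2.imread('pics/e_top.png')[100:310,110:500]
a=cv2.resize(a,(480,300));b=cv2.resize(b,(480,258));cv2.imwrite('pics/e.png',np.vstack([a,b]))
E
```

```text
dial_grip 0.78 [ 89.3 261.2] [0.4881 0.3333 0.131 ]
tray_handle 0.73 [138.9 376.2] [0.5554 0.2216 0.075 ]
unit 0.87 [105.4 349.6] [0.5562 0.2635 0.    ]
red 171 [257.   73.5] [0.4942 0.3454] 54.5
yel 262 [237.   54.1] [0.4857 0.3765] 93.1
grn 278 [261.8  45. ] [0.5108 0.3691] 55.3
41.0 [0.4882 0.2409 0.3193] 55.02 0.6013382581492255
top rib [365.2 237.5] 107 at [ 0.4263 -0.1288] axis 157.6 [ 426.7 -128.8] [16.3 46.7] 67.9
top rib [401.1 278.6] 96 at [ 0.3145 -0.2211] axis 52.1 [ 314.7 -220.9] [47.1 14.4] 52.6
top film_a 0.63 [274.7 399.2] [ 0.3191 -0.2322  0.    ]
top film_a 0.62 [237.9 364.7] [ 0.4276 -0.136   0.    ]
```

View pics/e.png

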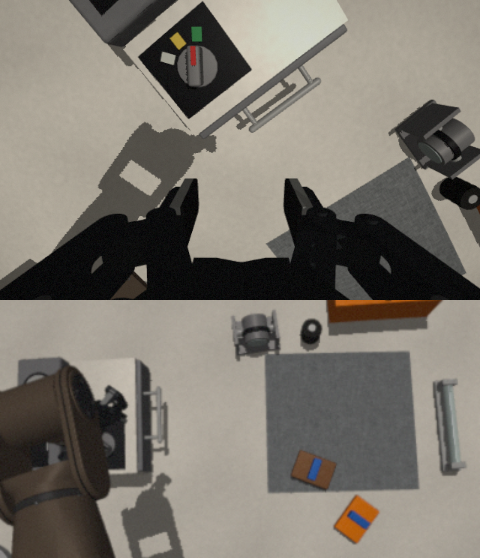

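The pointer is on green (54.5° against the mark's 54.6°), the tray is shut, and the bench holds only the look-alikes and bystanders. Handing in.

```bash
python3 -c "
from h import *
print(ctrl.get_state()['contact_force']);print(ctrl.sign_off())"
```

```text
[-0.99288399 -0.05185494 -0.39841323]
the job is handed in; nothing more can be done
None
```

The job is done and handed in at about 41 s. I found the dial between yellow and green and turned it to white. I then pulled the tray 175 mm to its stop and laid the two clear cassettes on the bench flat, rib up, in the two front pockets. After that I pushed the tray home and turned the dial to green.

**Last checks:**
- **Dial:** the pointer reads 54.5°, and the green mark is at 54.6°.
- **Tray:** the handle is back at its starting y (0.218 m), and it met the stop with about 19 N when pushed in.
- **Cassettes:** they looked flat in their pockets before I closed the tray, but I could not see them once it was shut.
- **Bench:** the brown and orange look-alikes are where they were, and the lens module, roller and tube holder look unmoved.

**Disagreements:** the network's handle and cassette positions were sometimes 10–15 mm off. I worked from my own measurements of the images instead. The tool also built up a tilt of about 1.5–2°, which caused no trouble.

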